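# Check that both brake levers stop short of the bar

## Robot

A 7-joint arm with a two-finger parallel gripper is mounted at the origin on the work surface. World frame = base frame: x ahead of the robot, y to its left, z up, the work surface at z = 0. Lengths are in mm, angles in rad, forces in N, time in s.
With the tool pointing down it reaches from about 425 to 1025 mm from the base axis. Payload 9.4 kg.
Tool frame: the origin (TCP) lies at the very end of the fingers, on their centre line; the grasp point (between the pads) lies 19 mm behind it; z points along the fingers, y is the direction in which the jaws open and shut (so a half turn about z gives the same grasp; the last joint's range is limited). The gripper opens to 93 mm and grips with 3 to 60 N. Pads are 15 mm wide; open, the fingers measure 128 mm over their backs; the gripper's body (75 mm by 188 mm) begins 65 mm behind the grasp point.
Start: joints at [1.186, 0.599, -0.003, 1.599, 0.002, 0.943, -0.08], TCP at [219.638, -690.929, 218.618] pointing down, gripper open.
Joint ranges: [-2.57, 2.57], [-0.35, 1.97], [-1.29, 1.29], [0.11, 2.56], [-1.05, 4.19], [0.11, 1.86], [-2.63, 2.63]. Speed limits (rad/s): [2.22, 2.22, 3.01, 3.01, 3.14, 3.14, 3.14].

## Interface

Orientations are given as [roll, pitch, yaw] about the fixed x, y, z axes, in that order (R = Rz(yaw) Ry(pitch) Rx(roll)).
In Python, from rig import monitor, viewer, ticket gives the robot as it stands.
- The arm moves only by the tool carry_out, never from a script. Its argument "commands" is a list of rows, each a list of 5 numbers: the shift along the tool's x, y, z in m, then the turn about the tool's z in rad, then the opening in per cent of the stroke, from 0 (shut) to 100 (fully open). A call has 1 to 20 rows; each row shifts and turns the commanded pose from where the row before left it, along the tool's axes as they then stand; what a row does not reach is not made up. A row lasts 1/12 s, in which the tool goes at most 41.7 mm and 7.16 degrees, less where a joint would pass 70% of its speed; a pose out of reach is approached as far as the arm can. A call with a gripper value outside its range is refused whole. The fingers move at their own pace and stop on an object; "newtons" is the grip in N (left out, the last holds). Time passes only in rows, so rows that do not move let the fingers close. It gives the time, the measured TCP pose, the force and the opening at its end, in the units of the state.
- monitor.state(): the state, without advancing time (a new reading comes with each control period).
- viewer.read_camera(name): name is "side" or "top"; returns a dict with "frame" (480x640x3 uint8, red, green, blue), "camera_matrix" (3x3 intrinsics, pixels), "k1" (the pictures are not rectified: a ray, as slopes to the right and down, at radius r is drawn at 1 + k1 r^2 times it, then the intrinsics apply), "origin" and "orientation" of the camera in the world. Camera axes: x right, y down, z forward; pixel columns grow to the right and rows downward; lengths in mm; the calibration is good to about 2 mm. A picture is of the moment at which its call begins. There is no depth.
- ticket.sign_off(): hands the job in, once; it reports no verdict.
The state is a dict: "t": time; "joint_pos": joint angles; "joint_vel": joint speeds; "tau": joint torques, N m; "tcp_pos": TCP position; "ee_rot": TCP orientation; "wrist_force": force on the tool from outside, world axes, zero at the start; "torque": the same for the moment, N m; "finger_gap": opening from 0.0 (shut) to 1.0 (fully open).
Only numpy, scipy, OpenCV 4.12 (cv2) and the standard library are available. Lean on these libraries where they do the work, as an engineer would, in place of code of your own. Each camera call takes 0.05 s, during which the arm holds its last target. There are 200 camera calls.

## Task

A bicycle handlebar is clamped in the bench vice with its two brake levers towards the robot; check that each lever stops short of the grip, first the one at the robot's left, then the one at its right. With the outside of the shut fingers press the lever in towards the bar, firmly but without forcing it, until it comes up against its stop, hold it there for a good second, then follow it slowly back out to rest so that it does not snap. Take hold of nothing, push only on the outer faces of the levers, leave the bar and everything lying about alone, and finish clear with both levers out.

Things in the scene. Friction and masses are not known exactly. Their poses are not given: they have to be found in the camera images.
- vice: grey bench vice, 0.32 m long, 170 mm high, bolted down; it stands elsewhere and turned (up to 0.26 rad) each time. Origin on the bench below the clamped tube; x points away from the robot, y to the robot's left, z up. It holds the handlebar by its stem.
- handlebar: straight, rigid bicycle handlebar, 580 mm long, level, its axis 215 mm above the bench. Origin on the bar's axis at mid-length; x points away from the robot, square to the bar; y along the bar to the robot's left; z up. Bar 22 mm thick; rubber grips 32 mm thick (37 mm at the end flange), from 150 to 288 mm either side of the middle. Levers on the robot's side, level with the bar.
- left_lever (a joint): the left brake lever (robot's left), rad: 0 = out at rest, 0.28 = on its stop; turns clockwise seen from above as it is pressed in. A spring returns it (it snaps if let go): pressed at the press point it takes 1.3 N to start, 4 N just before the stop (up to 6.5 N on the tool with rubbing; 9 N is surely on the stop), then it is hard. Inner face to grip: about 48 mm at rest, 18 mm at the stop, near the ball end.
- left_press (a point): press point of the left lever: mid-height of the blade's outer face (towards the robot), 90 mm outward of the pivot. It goes about 26 mm away from the robot, square to the bar, from rest to stop. Metal blade 13 mm high, 11 mm thick, almost parallel to the bar (6 degrees), a 16 mm ball end 22 mm farther out. Free above, and 130 mm free below. Axes: the bar's when at rest, turning with the lever.
- left_pivot (a point): pivot of the left lever, vertical axis: 125 mm along the bar from its middle (+y) and 42 mm in front of the bar's axis. The blade runs outward from here for 112 mm. Fixed to the handlebar; axes as the handlebar's.
- left_lever_back: inner half of the left lever's blade, the face towards the grip, 5 mm thick, moving with the lever; origin on the pivot. Nothing should press on it.
- right_lever (a joint): the right brake lever (robot's right), rad: 0 = out at rest, 0.28 = on its stop; turns counter-clockwise seen from above as it is pressed in. A spring returns it (it snaps if let go): pressed at the press point it takes 1.3 N to start, 4 N just before the stop (up to 6.5 N on the tool with rubbing; 9 N is surely on the stop), then it is hard. Inner face to grip: about 48 mm at rest, 18 mm at the stop, near the ball end.
- right_press (a point): press point of the right lever: mid-height of the blade's outer face (towards the robot), 90 mm outward of the pivot. It goes about 26 mm away from the robot, square to the bar, from rest to stop. Metal blade 13 mm high, 11 mm thick, almost parallel to the bar (6 degrees), a 16 mm ball end 22 mm farther out. Free above, and 130 mm free below. Axes: the bar's when at rest, turning with the lever.
- right_pivot (a point): pivot of the right lever, vertical axis: 125 mm along the bar from its middle (-y) and 42 mm in front of the bar's axis. The blade runs outward from here for 112 mm. Fixed to the handlebar; axes as the handlebar's.
- right_lever_back: inner half of the right lever's blade, the face towards the grip, 5 mm thick, moving with the lever; origin on the pivot. Nothing should press on it.
- hex_key: dark steel L-shaped hex key, 100 x 30 mm, 6 mm thick, lying flat on the bench; origin under the middle of its long arm. A bystander: leave it alone.
- spanner: steel spanner 160 mm long, about 20 mm high, lying on the bench in front of the bar; origin under its middle. A bystander: leave it alone.
- screwdriver: black-handled screwdriver 200 mm long, 26 mm high, lying on the bench; origin under its middle. A bystander: leave it alone.
- oil_can: grey oil can, 48 mm across and 150 mm tall, standing behind the bar on the right; origin under its centre. A bystander: leave it alone.
- grease_jar: white jar with dark lid, 68 mm across and 60 mm tall, standing below the right grip; origin under its centre. A bystander: leave it alone.
- spare_stem: loose aluminium handlebar stem, about 125 x 45 mm and 40 mm high, lying below the left lever; origin under its middle. A bystander: leave it alone.
- bolt_tray: dark steel tray of bolts, 110 x 150 mm and 30 mm high, behind the bar on the left; origin under its centre. A bystander: leave it alone.

How it is judged:
By the outcome, as a careful person would: the job done as asked, in the order asked, and still so for the second after the job is handed in, with the robot touching nothing.
It also fails if it takes over 58 s, if anything falls off the work surface, if the arm or the gripper's body presses on something with over 40 N, if the wrist force passes 120 N, or if a joint passes its speed limit or range.

## Working session

There is one attempt and no reset: what is moved stays moved. The work goes in short steps, Python scripts to look and compute and a tool call to move; the robot and the scene stay as the last step left them, time stands still between calls to the robot, and variables do not carry over. Pictures are saved under pics/ and viewed, about 8 in all and at most 12, crops included, and the job is handed in when it is done.

Besides the shell and the picture viewer there is one more tool, called after "Request:" in YAML: its name, and indented under it one key for each argument. carry_out: Moves the arm, as the interface text tells. Its arguments: {"type":"object","properties":{"commands":{"type":"array"},"newtons":{"type":"number"}},"required":["commands"]}

```bash
mkdir -p pics; ls
python3 - <<'E'
from rig import monitor, viewer
import cv2
print(monitor.state())
for n in("side","top"):
    c=viewer.read_camera(n); cv2.imwrite(f"pics/{n}0.png",c["frame"][:,:,::-1]); c.pop("frame"); print(c)
E
```

```text
pics
{'t': 0.0, 'joint_pos': array([ 1.18626523,  0.60011327, -0.00252962,  1.60013437,  0.00179796,
        0.94290507, -0.07980544]), 'joint_vel': array([ 0.00115664,  0.00134449, -0.00071524, -0.00057873,  0.00041881,
       -0.00028372,  0.00212332]), 'tau': array([-6.18428548e-04, -7.65063286e+01,  1.49646241e+00, -2.52344531e+01,
       -5.25508483e-02,  1.71667786e-02,  1.27030676e-04]), 'tcp_pos': array([ 219.49387675, -690.45624438,  217.7671307 ]), 'ee_rot': array([-3.14004177e+00,  1.48930704e-04,  3.07871839e-01]), 'wrist_force': array([ 0.43221303,  0.47353622, -0.03294981]), 'torque': array([ 0.03019314,  0.00697507, -0.01836418]), 'finger_gap': 0.9984114336841734}
{'camera_matrix': array([[582.01178117,   0.        , 313.8574511 ],
       [  0.        , 582.01178117, 229.38799156],
       [  0.        ,   0.        ,   1.        ]]), 'k1': 0.008773430738997392, 'origin': array([147.22204408, 925.2774916 , 834.00051716]), 'orientation': array([-2.16517901, -0.02203482, -2.70500666])}
{'camera_matrix': array([[505.33704871,   0.        , 316.58111032],
       [  0.        , 505.33704871, 238.68957481],
       [  0.        ,   0.        ,   1.        ]]), 'k1': 0.04949557165983135, 'origin': array([ 353.00173605,   34.94713812, 1183.1446325 ]), 'orientation': array([-2.93010606e+00, -2.71768029e-03, -1.69426441e+00])}
```

View pics/top0.png

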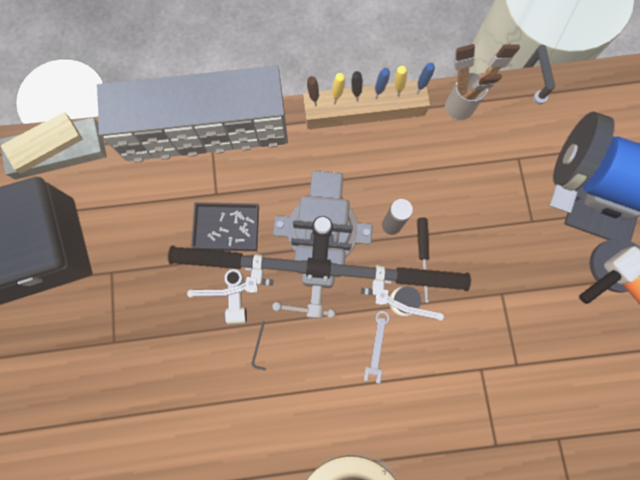

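View pics/side0.png

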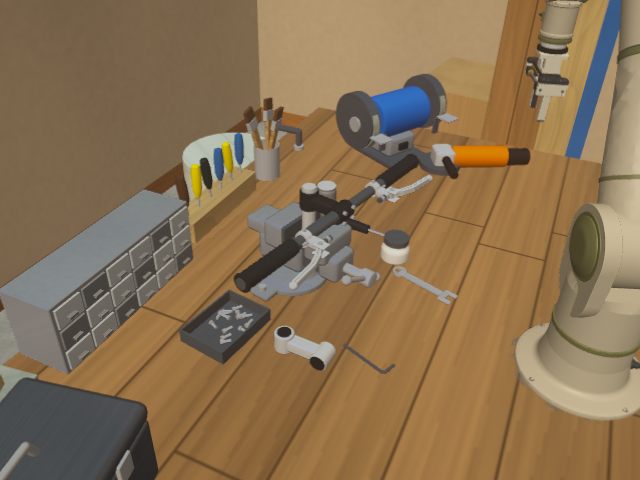

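Top view: bar ends are at about (170,254) and (469,282), with lever balls at (190,293) and (440,317). The spare stem lies under the left lever and the jar under the right grip.

```bash
cat > h.py <<'E'
import numpy as np, cv2
from scipy.spatial.transform import Rotation as R
from rig import monitor, viewer
def M(c): return R.from_euler('xyz',c["orientation"]).as_matrix()
def back(c,uv,z):
    K=c["camera_matrix"]; D=np.array([c["k1"],0,0,0,0.])
    s=cv2.undistortPoints(np.array(uv,float).reshape(-1,1,2),K,D).reshape(-1,2)
    d=np.c_[s,np.ones(len(s))]@M(c).T; o=c["origin"]
    return o+d*((z-o[2])/d[:,2])[:,None]
def proj(c,P):
    m=M(c); q=(np.array(P,float)-c["origin"])
    rv=cv2.Rodrigues(m.T)[0]
    return cv2.projectPoints(q,rv,np.zeros(3),c["camera_matrix"],np.array([c["k1"],0,0,0,0.]))[0].reshape(-1,2)
def crop(c,u,v,w,h,k,name):
    cv2.imwrite("pics/"+name,cv2.resize(c["frame"][v:v+h,u:u+w,::-1],None,fx=k,fy=k,interpolation=cv2.INTER_CUBIC))
def bar(o,yaw,P):  # bar frame -> world
    return R.from_euler('z',yaw).apply(np.array(P,float))+[o[0],o[1],215]
E
python3 - <<'E'
from h import *
c=viewer.read_camera("top")
p=back(c,[(170,254.5),(469,282),(190,293),(440,317)],215); print(p.round(1))
print(np.linalg.norm(p[0]-p[1]))
o=(p[0]+p[1])/2; d=p[0]-p[1]; yaw=np.arctan2(-d[0],d[1]); print(o,yaw)
r=R.from_euler('z',yaw)
print(r.inv().apply(p-o).round(1))
for n in("top","side"):
    c=viewer.read_camera(n)
    pts=[(0,290,0),(0,-290,0)]+[(-42,125*s,0) for s in(1,-1)]+[(-42-5.5-9.4,s*215,0)for s in(1,-1)]+[(-53,s*237,0)for s in(1,-1)]
    q=proj(c,bar(o,yaw,pts)); print(n,q.round(1).tolist())
    f=c["frame"].copy()
    f=cv2.resize(f,None,fx=4,fy=4,interpolation=cv2.INTER_CUBIC)
    for a in q: cv2.circle(f,tuple(int(x) for x in a*4+2),3,(255,0,0),-1)
    u,v,w,h=(150,230,330,100) if n=="top" else (220,140,220,150)
    g=f[v*4:(v+h)*4,u*4:(u+w)*4]; k=800/g.shape[1]
    cv2.imwrite(f"pics/ov_{n}.png",cv2.resize(g,None,fx=k,fy=k,interpolation=cv2.INTER_AREA)[:,:,::-1])
E
```

```text
[[ 562.7  292.4  215. ]
 [ 438.9 -272.7  215. ]
 [ 483.4  259.4  215. ]
 [ 380.1 -206.1  215. ]]
578.4889290483673
[500.78200556   9.813465   215.        ] -0.21563908880277766
[[   0.   289.2    0. ]
 [  -0.  -289.2    0. ]
 [ -70.4  240.1    0. ]
 [ -71.7 -236.8    0. ]]
top [[169.6, 254.5], [469.4, 282.0], [251.9, 283.7], [381.8, 295.7], [204.1, 287.2], [428.8, 308.1], [192.9, 284.1], [440.5, 307.1]]
side [[239.7, 284.6], [412.5, 160.4], [319.7, 248.6], [391.2, 194.2], [294.9, 276.0], [418.4, 180.2], [284.8, 281.5], [421.7, 175.9]]
```

View pics/ov_top.png

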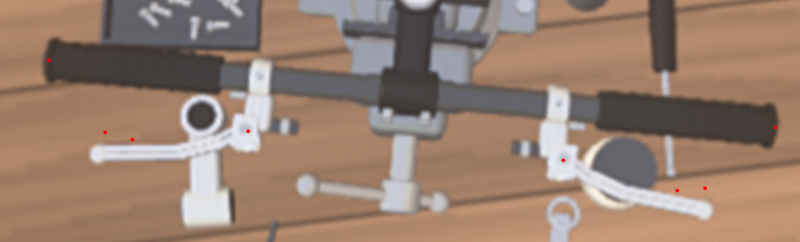

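View pics/ov_side.png

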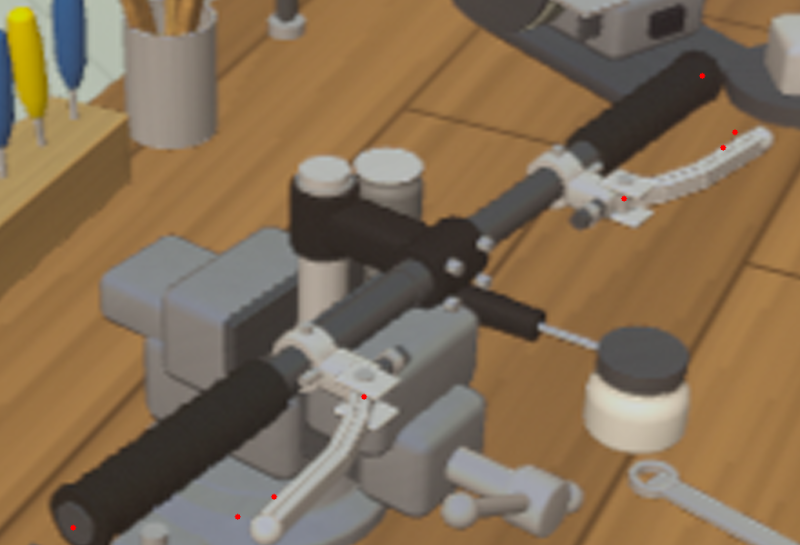

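```bash
cat >> h.py <<'E'
O=(500.8,9.8); YB=-0.2156
def pre(s,gap,half=8,z=196):
    a=np.deg2rad(6)*s; n=np.array([np.cos(a),np.sin(a),0])
    p=bar(O,YB,np.array([-74,215*s,0])-(half+gap)*n); p[2]=z
    return p,YB+a
def rel(p_from,yaw,p_to):  # shift in tool axes, m
    d=np.array(p_to)-p_from; c,s=np.cos(yaw),np.sin(yaw)
    return np.array([c*d[0]+s*d[1], s*d[0]-c*d[1], -d[2]])/1000
E
python3 - <<'E'
from h import *
for s in(1,-1):
    p,y=pre(s,15); print(p.round(1),y, np.hypot(*p[:2]))
y0=.308; P=[(219.5,-690.5,430),(450,-420,430),(560,-100,430),(530,200,430)]
for a,b in zip(P,P[1:]): print(rel(a,y0,b).round(3))
E
```

```text
[451.7 238.2 196. ] -0.11088024488034023 510.613756948163
[ 360.7 -177.1  196. ] -0.3203197551196598 401.8423494981317
[ 0.302 -0.188 -0.   ]
[ 0.202 -0.272  0.   ]
[ 0.062 -0.295  0.   ]
```

Request:
carry_out:
  commands:
    - [0, 0, -0.035, 0, 0]
    - [0, 0, -0.035, 0, 0]
    - [0, 0, -0.035, 0, 0]
    - [0, 0, -0.035, 0, 0]
    - [0, 0, -0.035, 0, 0]
    - [0, 0, -0.035, 0, 0]
    - [0.03, -0.019, 0, 0, 0]
    - [0.03, -0.019, 0, 0, 0]
    - [0.03, -0.019, 0, 0, 0]
    - [0.03, -0.019, 0, 0, 0]
    - [0.03, -0.019, 0, 0, 0]
    - [0.03, -0.019, 0, 0, 0]
    - [0.03, -0.019, 0, 0, 0]
    - [0.03, -0.019, 0, 0, 0]
    - [0.03, -0.019, 0, 0, 0]
    - [0.03, -0.019, 0, 0, 0]
  newtons: 30

```text
t: 1.58
tcp_pos: [448.7, -417.4, 428.7]
ee_rot: [3.141, 0.0, 0.308]
wrist_force: [-0.2, -0.0, -0.1]
finger_gap: 0.006
```

Request:
carry_out:
  commands:
    - [0.02, -0.027, 0, 0, 0]
    - [0.02, -0.027, 0, 0, 0]
    - [0.02, -0.027, 0, 0, 0]
    - [0.02, -0.027, 0, 0, 0]
    - [0.02, -0.027, 0, 0, 0]
    - [0.02, -0.027, 0, 0, 0]
    - [0.02, -0.027, 0, 0, 0]
    - [0.02, -0.027, 0, 0, 0]
    - [0.02, -0.027, 0, 0, 0]
    - [0.02, -0.027, 0, 0, 0]

```text
t: 2.42
tcp_pos: [556.9, -99.5, 428.7]
ee_rot: [3.141, -0.0, 0.308]
wrist_force: [1.2, -0.4, -0.2]
finger_gap: 0.001
```

Request:
carry_out:
  commands:
    - [0.006, -0.03, 0, 0, 0]
    - [0.006, -0.03, 0, 0, 0]
    - [0.006, -0.03, 0, 0, 0]
    - [0.006, -0.03, 0, 0, 0]
    - [0.006, -0.03, 0, 0, 0]
    - [0.006, -0.03, 0, 0, 0]
    - [0.006, -0.03, 0, 0, 0]
    - [0.006, -0.03, 0, 0, 0]
    - [0.006, -0.03, 0, 0, 0]
    - [0.006, -0.03, 0, 0, 0]
    - [0, 0, 0, 0.105, 0]
    - [0, 0, 0, 0.105, 0]
    - [0, 0, 0, 0.105, 0]
    - [0, 0, 0, 0.103, 0]
    - [0, 0, 0, 0, 0]

```text
t: 3.67
tcp_pos: [522.9, 203.0, 428.6]
ee_rot: [3.141, 0.0, -0.115]
wrist_force: [-0.2, -0.5, -1.1]
finger_gap: 0.008
```

Run:
```python
from h import *
s=monitor.state(); p,y=pre(1,25); print(p,y,s["ee_rot"][2]); print(rel(s["tcp_pos"],s["ee_rot"][2],p).round(4))
```

```text
[441.71160157 239.30500477 196.        ] -0.11088024488034023 -0.11462103215232866
[-0.0848 -0.0268  0.2326]
```

Request:
carry_out:
  commands:
    - [-0.017, -0.0054, 0, 0, 0]
    - [-0.017, -0.0054, 0, 0, 0]
    - [-0.017, -0.0054, 0, 0, 0]
    - [-0.017, -0.0053, 0, 0, 0]
    - [-0.017, -0.0053, 0, 0, 0]
    - [0, 0, 0.03, 0, 0]
    - [0, 0, 0.03, 0, 0]
    - [0, 0, 0.03, 0, 0]
    - [0, 0, 0.03, 0, 0]
    - [0, 0, 0.03, 0, 0]
    - [0, 0, 0.03, 0, 0]
    - [0, 0, 0.03, 0, 0]
    - [0, 0, 0.022, 0, 0]
    - [0, 0, 0, 0, 0]
    - [0, 0, 0, 0, 0]

```text
t: 4.92
tcp_pos: [440.3, 239.4, 196.6]
ee_rot: [3.141, 0.002, -0.108]
wrist_force: [0.3, 0.5, 0.5]
finger_gap: 0.003
```

Run:
```python
from h import *
s=monitor.state(); print(s["tcp_pos"],s["ee_rot"],s["wrist_force"],s["joint_pos"])
f=[]
for n,u,v in(("top",150,230),("side",230,190)):
    c=viewer.read_camera(n); f.append(cv2.resize(c["frame"][v:v+100,u:u+130],None,fx=4,fy=4,interpolation=cv2.INTER_CUBIC))
    s_=s["tcp_pos"]; print(n,proj(c,[s_]).round(1))
cv2.imwrite("pics/l1.png",np.hstack(f)[:,:,::-1][:, :]) if 0 else cv2.imwrite("pics/l1.png",cv2.resize(np.hstack(f),(800,308))[:,:,::-1])
```

```text
[440.2785268  239.41325781 196.64027729] [ 3.14077541e+00  1.58743093e-03 -1.08222546e-01] [0.32047829 0.48078151 0.4902321 ] [-0.34297298  0.38429427 -0.35635122  2.11024216  0.20827381  0.68146215
 -2.51719746]
top [[204.3 314.9]]
side [[320.1 295.6]]
```

View pics/l1.png

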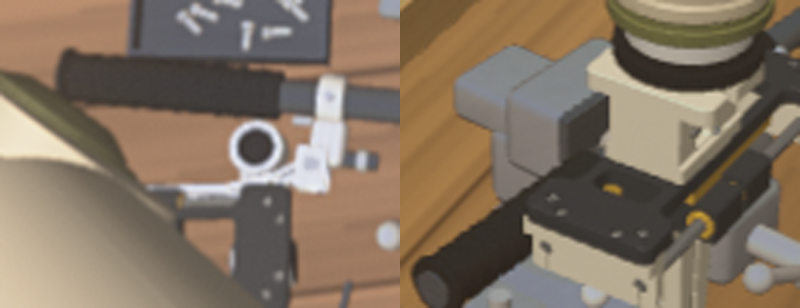

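The lever and fingers sit as expected, with no contact. But joint 7 is at -2.52, close to its -2.63 limit. I'll turn the tool a quarter and press with a finger back instead.

Request:
carry_out:
  commands:
    - [0, 0, 0, -0.119, 0]
    - [0, 0, 0, -0.119, 0]
    - [0, 0, 0, -0.119, 0]
    - [0, 0, 0, -0.119, 0]
    - [0, 0, 0, -0.119, 0]
    - [0, 0, 0, -0.119, 0]
    - [0, 0, 0, -0.119, 0]
    - [0, 0, 0, -0.119, 0]
    - [0, 0, 0, -0.119, 0]
    - [0, 0, 0, -0.119, 0]
    - [0, 0, 0, -0.119, 0]
    - [0, 0, 0, -0.119, 0]
    - [0, 0, 0, 0, 0]
    - [0, 0, 0, 0, 0]

```text
t: 6.18
tcp_pos: [442.1, 239.2, 197.9]
ee_rot: [3.14, -0.001, 1.314]
wrist_force: [-1.1, 0.3, -0.0]
finger_gap: 0.006
```

Run:
```python
from h import *
s=monitor.state(); print(s["tcp_pos"],s["ee_rot"],s["wrist_force"],s["joint_pos"].round(2))
print("bar frame",R.from_euler('z',-YB).apply(s["tcp_pos"]-np.array([*O,215])))
c=viewer.read_camera("side"); crop(c,230,170,200,140,4,"l2.png")
print(proj(c,[s["tcp_pos"]]), proj(c,bar(O,YB,[(-74,215,0)])))
```

```text
[442.10784947 239.16069734 197.90272701] [ 3.13984401e+00 -1.23868808e-03  1.31360356e+00] [-1.1220066   0.29492453 -0.00711036] [-0.06  0.45 -0.75  2.09  0.45  0.76 -1.35]
bar frame [-106.40127629  211.49436499  -17.09727299]
[[319.1577935 294.6406048]] [[302.78696886 280.02356056]]
```

View pics/l2.png

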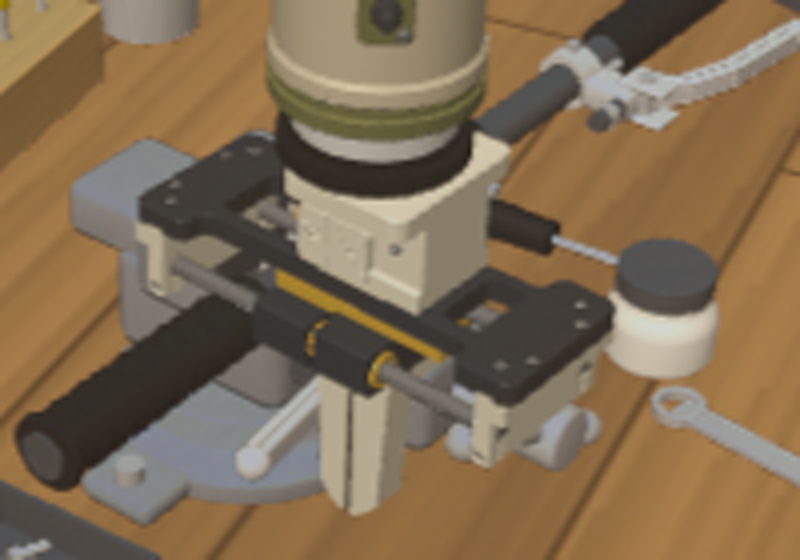

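Request:
carry_out:
  commands:
    - [0.001, 0.003, 0, 0, 0]
    - [0.001, 0.003, 0, 0, 0]
    - [0.001, 0.003, 0, 0, 0]
    - [0, 0.001, 0, 0, 0]
    - [0, 0.001, 0, 0, 0]
    - [0, 0, 0, 0, 0]
    - [0, 0, 0, 0, 0]

```text
t: 6.82
tcp_pos: [452.8, 239.1, 196.5]
ee_rot: [-3.141, 0.0, 1.318]
wrist_force: [-0.2, -0.2, 0.4]
finger_gap: 0.003
```

Request:
carry_out:
  commands:
    - [0, 0.001, 0, 0, 0]
    - [0, 0.001, 0, 0, 0]
    - [0, 0.001, 0, 0, 0]
    - [0, 0.001, 0, 0, 0]
    - [0, 0.001, 0, 0, 0]
    - [0, 0, 0, 0, 0]
    - [0, 0, 0, 0, 0]

```text
t: 7.4
tcp_pos: [457.8, 237.9, 196.6]
ee_rot: [-3.141, -0.0, 1.318]
wrist_force: [0.5, -0.3, -0.5]
finger_gap: 0.001
```

Request:
carry_out:
  commands:
    - [0, 0.001, 0, 0, 0]
    - [0, 0.001, 0, 0, 0]
    - [0, 0.001, 0, 0, 0]
    - [0, 0.001, 0, 0, 0]
    - [0, 0, 0, 0, 0]
    - [0, 0, 0, 0, 0]

```text
t: 7.9
tcp_pos: [461.5, 237.1, 196.6]
ee_rot: [-3.141, -0.0, 1.318]
wrist_force: [-1.4, 1.3, -0.2]
finger_gap: 0.006
```

Request:
carry_out:
  commands:
    - [0.0002, 0.001, 0, 0, 0]
    - [0.0002, 0.001, 0, 0, 0]
    - [0.0002, 0.001, 0, 0, 0]
    - [0.0002, 0.001, 0, 0, 0]
    - [0.0002, 0.001, 0, 0, 0]
    - [0.0002, 0.001, 0, 0, 0]
    - [0.0002, 0.001, 0, 0, 0]
    - [0.0002, 0.001, 0, 0, 0]
    - [0.0002, 0.001, 0, 0, 0]
    - [0.0002, 0.001, 0, 0, 0]
    - [0, 0, 0, 0, 0]
    - [0, 0, 0, 0, 0]

```text
t: 8.9
tcp_pos: [471.8, 236.4, 196.6]
ee_rot: [-3.142, -0.0, 1.318]
wrist_force: [-1.3, 2.8, 0.2]
finger_gap: 0.005
```

Request:
carry_out:
  commands:
    - [0.0002, 0.001, 0, 0, 0]
    - [0.0002, 0.001, 0, 0, 0]
    - [0.0002, 0.001, 0, 0, 0]
    - [0.0002, 0.001, 0, 0, 0]
    - [0.0002, 0.001, 0, 0, 0]
    - [0.0002, 0.001, 0, 0, 0]
    - [0.0002, 0.001, 0, 0, 0]
    - [0, 0, 0, 0, 0]
    - [0, 0, 0, 0, 0]

```text
t: 9.65
tcp_pos: [478.9, 236.1, 196.6]
ee_rot: [-3.141, -0.0, 1.318]
wrist_force: [-3.7, 3.5, 0.1]
finger_gap: 0.008
```

Request:
carry_out:
  commands:
    - [0.0003, 0.001, 0, 0, 0]
    - [0.0003, 0.001, 0, 0, 0]
    - [0.0003, 0.001, 0, 0, 0]
    - [0, 0, 0, 0, 0]
    - [0, 0, 0, 0, 0]

```text
t: 10.07
tcp_pos: [482.0, 236.0, 196.6]
ee_rot: [-3.141, 0.0, 1.318]
wrist_force: [-3.7, 3.5, -0.2]
finger_gap: 0.005
```

Request:
carry_out:
  commands:
    - [0.0002, 0.0005, 0, 0, 0]
    - [0.0002, 0.0005, 0, 0, 0]
    - [0, 0, 0, 0, 0]
    - [0, 0, 0, 0, 0]

```text
t: 10.4
tcp_pos: [483.1, 235.9, 196.5]
ee_rot: [-3.141, 0.0, 1.318]
wrist_force: [-4.3, 2.5, 0.6]
finger_gap: 0.006
```

Request:
carry_out:
  commands:
    - [0.0001, 0.0005, 0, 0, 0]
    - [0.0001, 0.0005, 0, 0, 0]
    - [0, 0, 0, 0, 0]
    - [0, 0, 0, 0, 0]

```text
t: 10.73
tcp_pos: [484.1, 235.9, 196.5]
ee_rot: [-3.141, 0.0, 1.318]
wrist_force: [-3.4, 0.5, 0.8]
finger_gap: 0.006
```

Request:
carry_out:
  commands:
    - [0.0001, 0.0005, 0, 0, 0]
    - [0.0001, 0.0005, 0, 0, 0]
    - [0, 0, 0, 0, 0]
    - [0, 0, 0, 0, 0]

```text
t: 11.07
tcp_pos: [485.1, 235.9, 196.5]
ee_rot: [-3.141, 0.0, 1.318]
wrist_force: [-4.3, -1.1, 0.5]
finger_gap: 0.003
```

Request:
carry_out:
  commands:
    - [0.0001, 0.0005, 0, 0, 0]
    - [0.0001, 0.0005, 0, 0, 0]
    - [0, 0, 0, 0, 0]
    - [0, 0, 0, 0, 0]

```text
t: 11.4
tcp_pos: [485.7, 235.8, 196.5]
ee_rot: [-3.141, 0.001, 1.318]
wrist_force: [-6.3, 0.9, 2.0]
finger_gap: 0.0
```

Request:
carry_out:
  commands:
    - [0.0001, 0.0005, 0, 0, 0]
    - [0, 0, 0, 0, 0]
    - [0, 0, 0, 0, 0]

```text
t: 11.65
tcp_pos: [485.7, 235.8, 196.4]
ee_rot: [-3.14, 0.001, 1.318]
wrist_force: [-6.6, -0.4, 2.4]
finger_gap: 0.006
```

Request:
carry_out:
  commands:
    - [0, 0.0005, 0, 0, 0]
    - [0, 0.0005, 0, 0, 0]
    - [0, 0, 0, 0, 0]
    - [0, 0, 0, 0, 0]

```text
t: 11.98
tcp_pos: [485.8, 235.7, 196.4]
ee_rot: [-3.139, 0.002, 1.318]
wrist_force: [-10.6, 1.3, 4.4]
finger_gap: 0.006
```

Request:
carry_out:
  commands:
    - [0, 0, 0, 0, 0]
    - [0, 0, 0, 0, 0]
    - [0, 0, 0, 0, 0]
    - [0, 0, 0, 0, 0]
    - [0, 0, 0, 0, 0]
    - [0, 0, 0, 0, 0]
    - [0, 0, 0, 0, 0]
    - [0, 0, 0, 0, 0]
    - [0, 0, 0, 0, 0]
    - [0, 0, 0, 0, 0]
    - [0, 0, 0, 0, 0]
    - [0, 0, 0, 0, 0]
    - [0, 0, 0, 0, 0]
    - [0, 0, 0, 0, 0]
    - [0, 0, 0, 0, 0]
    - [0, 0, 0, 0, 0]
    - [0, 0, 0, 0, 0]
    - [0, 0, 0, 0, 0]

```text
t: 13.48
tcp_pos: [485.8, 235.7, 196.4]
ee_rot: [-3.139, 0.002, 1.318]
wrist_force: [-11.1, 1.1, 4.2]
finger_gap: 0.006
```

Request:
carry_out:
  commands:
    - [0, -0.0005, 0, 0, 0]
    - [0, -0.0005, 0, 0, 0]
    - [-0.0001, -0.0005, 0, 0, 0]
    - [-0.0001, -0.0005, 0, 0, 0]
    - [-0.0001, -0.001, 0, 0, 0]
    - [-0.0001, -0.001, 0, 0, 0]
    - [-0.0002, -0.001, 0, 0, 0]
    - [-0.0002, -0.001, 0, 0, 0]
    - [-0.0002, -0.001, 0, 0, 0]
    - [-0.0002, -0.001, 0, 0, 0]
    - [-0.0002, -0.001, 0, 0, 0]
    - [-0.0002, -0.001, 0, 0, 0]
    - [-0.0002, -0.001, 0, 0, 0]
    - [-0.0002, -0.001, 0, 0, 0]
    - [-0.0002, -0.001, 0, 0, 0]
    - [-0.0002, -0.001, 0, 0, 0]
    - [-0.0002, -0.001, 0, 0, 0]
    - [-0.0002, -0.001, 0, 0, 0]
    - [-0.0002, -0.001, 0, 0, 0]
    - [-0.0002, -0.001, 0, 0, 0]

```text
t: 15.15
tcp_pos: [469.5, 237.2, 196.7]
ee_rot: [3.141, -0.0, 1.318]
wrist_force: [-2.4, -0.3, -0.3]
finger_gap: 0.007
```

Request:
carry_out:
  commands:
    - [-0.0002, -0.001, 0, 0, 0]
    - [-0.0002, -0.001, 0, 0, 0]
    - [-0.0002, -0.001, 0, 0, 0]
    - [-0.0002, -0.001, 0, 0, 0]
    - [-0.0002, -0.001, 0, 0, 0]
    - [-0.0002, -0.001, 0, 0, 0]
    - [-0.0002, -0.001, 0, 0, 0]
    - [-0.0002, -0.001, 0, 0, 0]
    - [0, -0.001, 0, 0, 0]
    - [0, -0.001, 0, 0, 0]
    - [0, -0.001, 0, 0, 0]
    - [0, -0.001, 0, 0, 0]
    - [0, -0.001, 0, 0, 0]
    - [0, -0.001, 0, 0, 0]
    - [0, -0.001, 0, 0, 0]
    - [0, -0.001, 0, 0, 0]

```text
t: 16.48
tcp_pos: [453.5, 239.7, 196.6]
ee_rot: [3.142, -0.0, 1.318]
wrist_force: [-0.7, -0.3, -0.2]
finger_gap: 0.005
```

Run:
```python
from h import *
s=monitor.state(); print(s["wrist_force"],s["joint_pos"].round(2))
print("bar frame",R.from_euler('z',-YB).apply(s["tcp_pos"]-np.array([*O,215])))
c=viewer.read_camera("side"); crop(c,230,170,200,140,4,"l3.png")
```

```text
[-0.6899857  -0.2691421  -0.21268196] [-0.06  0.46 -0.74  2.07  0.45  0.77 -1.33]
bar frame [-95.39184832 214.42009789 -18.39636758]
```

View pics/l3.png

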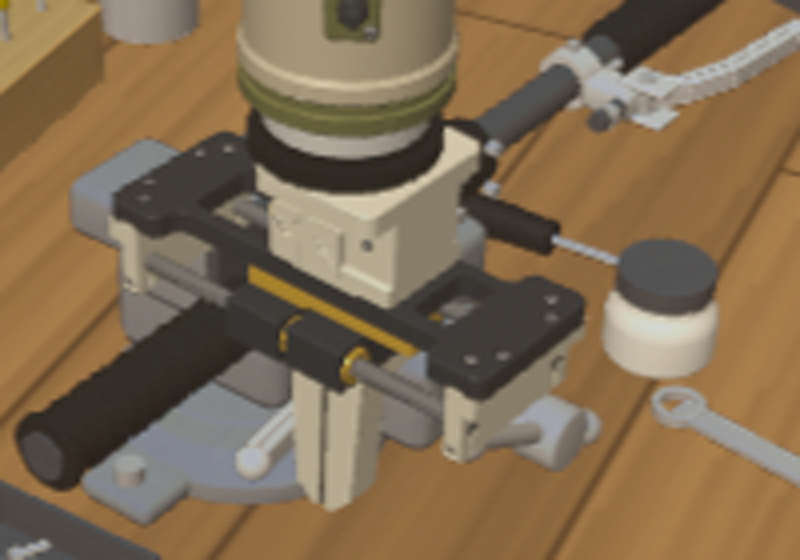

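The left lever is back at rest: its ball is at (252,460) in the crop, the same as before. I retract, lift and go to the right.

Run:
```python
from h import *
y=1.318; a=(443.7,242,430); b=(480,0,430); c=bar(O,YB,[(-101,-213,0)])[0]; c[2]=430
print(c,rel(a,y,b),rel(b,y,c))
```

```text
[ 356.57047918 -176.66137756  430.        ] [-0.22522939  0.09567347 -0.        ] [-0.20191777 -0.07532134 -0.        ]
```

Request:
carry_out:
  commands:
    - [0, -0.003, 0, 0, 0]
    - [0, -0.007, 0, 0, 0]
    - [0, 0, -0.02, 0, 0]
    - [0, 0, -0.03, 0, 0]
    - [0, 0, -0.03, 0, 0]
    - [0, 0, -0.03, 0, 0]
    - [0, 0, -0.03, 0, 0]
    - [0, 0, -0.03, 0, 0]
    - [0, 0, -0.03, 0, 0]
    - [0, 0, -0.033, 0, 0]
    - [0, 0, 0, 0, 0]

```text
t: 17.45
tcp_pos: [444.5, 244.3, 435.2]
ee_rot: [3.136, -0.005, 1.318]
wrist_force: [0.9, 0.1, 0.6]
finger_gap: 0.005
```

Request:
carry_out:
  commands:
    - [-0.0325, 0.0137, 0, 0, 0]
    - [-0.0325, 0.0137, 0, 0, 0]
    - [-0.0325, 0.0137, 0, 0, 0]
    - [-0.0325, 0.0137, 0, 0, 0]
    - [-0.0325, 0.0137, 0, 0, 0]
    - [-0.0325, 0.0137, 0, 0, 0]
    - [-0.0325, 0.0137, 0, 0, 0]
    - [0, 0, 0, -0.036, 0]
    - [0, 0, 0, -0.036, 0]
    - [0, 0, 0, 0, 0]

```text
t: 18.28
tcp_pos: [479.3, -2.4, 429.1]
ee_rot: [-3.141, 0.0, 1.39]
wrist_force: [0.2, -0.3, 0.7]
finger_gap: 0.006
```

Run:
```python
from h import *
s=monitor.state();print(s["joint_pos"].round(2),s["tcp_pos"],s["ee_rot"]); c=bar(O,YB,[(-101,-213,0)])[0]; c[2]=300
print(c,rel(s["tcp_pos"],s["ee_rot"][2],c))
```

```text
[ 0.54  0.16 -0.75  1.81  0.11  1.22 -0.43] [479.33914398  -2.43829493 429.06654986] [-3.14100227e+00  2.06634933e-04  1.39031624e+00]
[ 356.57047918 -176.66137756  300.        ] [-0.19343049 -0.08950124  0.12906655]
```

Request:
carry_out:
  commands:
    - [-0.032, -0.0149, 0, 0, 0]
    - [-0.032, -0.0149, 0, 0, 0]
    - [-0.032, -0.0149, 0, 0, 0]
    - [-0.032, -0.0149, 0.02, 0, 0]
    - [-0.032, -0.0149, 0.03, 0, 0]
    - [-0.033, -0.015, 0.03, 0, 0]
    - [0, 0, 0.03, 0, 0]
    - [0, 0, 0.019, 0, 0]
    - [0, 0, 0, 0, 0]
    - [0, 0, 0, 0, 0]

```text
t: 19.12
tcp_pos: [361.2, -168.8, 306.9]
ee_rot: [-3.14, -0.001, 1.391]
wrist_force: [0.0, 0.6, 0.6]
finger_gap: 0.008
```

Run:
```python
from h import *
s=monitor.state();print(s["joint_pos"].round(2),s["tcp_pos"],s["ee_rot"])
print("bar frame",R.from_euler('z',-YB).apply(s["tcp_pos"]-np.array([*O,215])))
```

```text
[ 0.83  0.12 -0.59  2.15  0.09  0.89  0.01] [ 361.22146964 -168.81737319  306.88171036] [-3.13996285e+00 -7.53696823e-04  1.39052141e+00]
bar frame [ -98.1347842  -204.34259535   91.88171036]
```

Request:
carry_out:
  commands:
    - [-0.0045, -0.003, 0, 0, 0]
    - [-0.0045, -0.0025, 0.01, 0, 0]
    - [0, 0, 0.02, 0, 0]
    - [0, 0, 0.02, 0, 0]
    - [0, 0, 0.02, 0, 0]
    - [0, 0, 0.02, 0, 0]
    - [0, 0, 0.015, 0, 0]
    - [0, 0, 0.006, 0, 0]
    - [0, 0, 0, 0, 0]
    - [0, 0, 0, 0, 0]

```text
t: 19.95
tcp_pos: [355.1, -177.6, 197.0]
ee_rot: [3.141, 0.0, 1.39]
wrist_force: [0.7, 0.1, -0.3]
finger_gap: 0.006
```

Run:
```python
from h import *
s=monitor.state();print(s["joint_pos"].round(2),s["tcp_pos"],s["ee_rot"],s["wrist_force"])
print("bar frame",R.from_euler('z',-YB).apply(s["tcp_pos"]-np.array([*O,215])))
c=viewer.read_camera("side"); crop(c,330,110,160,112,5,"r1.png")
print((proj(c,[s["tcp_pos"]])-[330,110])*5,(proj(c,bar(O,YB,[(-71,-238,0)]))-[330,110])*5)
```

```text
[ 0.75  0.28 -0.54  2.31  0.26  0.6  -0.16] [ 355.12381368 -177.57360203  196.96081351] [3.14053085e+00 4.21193398e-04 1.39015995e+00] [ 0.74666232  0.05585674 -0.31395676]
bar frame [-102.21801716 -214.20059516  -18.03918649]
[[528.44142448 421.08767061]] [[495.76254819 341.48338663]]
```

View pics/r1.png

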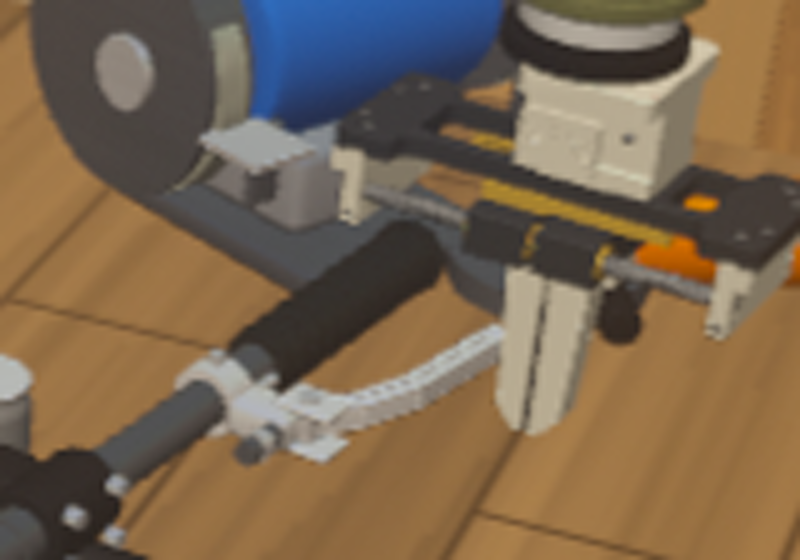

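The fingers are just in front of the right lever, at about (530,330) in the crop, with about 11 mm of gap and free all round. Now I press it the same way.

Request:
carry_out:
  commands:
    - [0, 0.003, 0, 0, 0]
    - [0, 0.003, 0, 0, 0]
    - [0, 0.002, 0, 0, 0]
    - [0, 0.001, 0, 0, 0]
    - [0, 0.001, 0, 0, 0]
    - [0, 0.001, 0, 0, 0]
    - [0, 0.001, 0, 0, 0]
    - [0, 0.001, 0, 0, 0]
    - [0, 0.001, 0, 0, 0]
    - [-0.0002, 0.001, 0, 0, 0]
    - [-0.0002, 0.001, 0, 0, 0]
    - [0, 0, 0, 0, 0]
    - [0, 0, 0, 0, 0]

```text
t: 21.08
tcp_pos: [369.8, -180.7, 196.0]
ee_rot: [-3.141, 0.0, 1.39]
wrist_force: [-2.0, 0.5, 0.4]
finger_gap: 0.007
```

Request:
carry_out:
  commands:
    - [-0.0003, 0.001, 0, 0, 0]
    - [-0.0003, 0.001, 0, 0, 0]
    - [-0.0003, 0.001, 0, 0, 0]
    - [-0.0003, 0.001, 0, 0, 0]
    - [-0.0003, 0.001, 0, 0, 0]
    - [-0.0003, 0.001, 0, 0, 0]
    - [-0.0003, 0.001, 0, 0, 0]
    - [-0.0003, 0.001, 0, 0, 0]
    - [-0.0003, 0.001, 0, 0, 0]
    - [-0.0003, 0.001, 0, 0, 0]
    - [-0.0003, 0.001, 0, 0, 0]
    - [-0.0003, 0.001, 0, 0, 0]
    - [0, 0, 0, 0, 0]
    - [0, 0, 0, 0, 0]

```text
t: 22.25
tcp_pos: [381.1, -186.4, 196.0]
ee_rot: [-3.141, -0.0, 1.39]
wrist_force: [-2.8, -0.5, -0.4]
finger_gap: 0.005
```

Request:
carry_out:
  commands:
    - [-0.0003, 0.001, 0, 0, 0]
    - [-0.0003, 0.001, 0, 0, 0]
    - [-0.0003, 0.001, 0, 0, 0]
    - [-0.0002, 0.001, 0, 0, 0]
    - [-0.0002, 0.001, 0, 0, 0]
    - [-0.0002, 0.001, 0, 0, 0]
    - [0, 0, 0, 0, 0]
    - [0, 0, 0, 0, 0]

```text
t: 22.92
tcp_pos: [386.8, -188.9, 196.0]
ee_rot: [-3.141, -0.0, 1.39]
wrist_force: [-2.2, 1.9, -1.0]
finger_gap: 0.006
```

Request:
carry_out:
  commands:
    - [-0.0002, 0.001, 0, 0, 0]
    - [-0.0002, 0.001, 0, 0, 0]
    - [-0.0002, 0.001, 0, 0, 0]
    - [-0.0001, 0.0005, 0, 0, 0]
    - [0, 0, 0, 0, 0]
    - [0, 0, 0, 0, 0]

```text
t: 23.42
tcp_pos: [390.1, -190.2, 196.0]
ee_rot: [-3.141, -0.0, 1.39]
wrist_force: [-3.6, 2.2, -0.4]
finger_gap: 0.007
```

Request:
carry_out:
  commands:
    - [-0.0001, 0.0005, 0, 0, 0]
    - [-0.0001, 0.0005, 0, 0, 0]
    - [0, 0, 0, 0, 0]
    - [0, 0, 0, 0, 0]

```text
t: 23.75
tcp_pos: [391.1, -190.7, 196.1]
ee_rot: [-3.141, 0.0, 1.39]
wrist_force: [-3.7, 2.0, -1.0]
finger_gap: 0.005
```

Request:
carry_out:
  commands:
    - [-0.0001, 0.0005, 0, 0, 0]
    - [-0.0001, 0.0005, 0, 0, 0]
    - [0, 0, 0, 0, 0]
    - [0, 0, 0, 0, 0]

```text
t: 24.08
tcp_pos: [392.1, -191.1, 196.1]
ee_rot: [3.142, 0.0, 1.39]
wrist_force: [-4.4, 2.5, -0.8]
finger_gap: 0.004
```

Request:
carry_out:
  commands:
    - [-0.0001, 0.0005, 0, 0, 0]
    - [-0.0001, 0.0005, 0, 0, 0]
    - [0, 0, 0, 0, 0]
    - [0, 0, 0, 0, 0]

```text
t: 24.42
tcp_pos: [392.6, -191.3, 196.0]
ee_rot: [-3.141, 0.0, 1.39]
wrist_force: [-5.3, 2.8, 0.0]
finger_gap: 0.007
```

Request:
carry_out:
  commands:
    - [0, 0.0005, 0, 0, 0]
    - [0, 0.0005, 0, 0, 0]
    - [0, 0, 0, 0, 0]
    - [0, 0, 0, 0, 0]

```text
t: 24.75
tcp_pos: [392.7, -191.3, 195.9]
ee_rot: [-3.139, 0.0, 1.39]
wrist_force: [-7.7, 3.8, 3.4]
finger_gap: 0.005
```

Request:
carry_out:
  commands:
    - [0, 0.0005, 0, 0, 0]
    - [0, 0, 0, 0, 0]
    - [0, 0, 0, 0, 0]
    - [0, 0, 0, 0, 0]

```text
t: 25.08
tcp_pos: [392.7, -191.3, 195.9]
ee_rot: [-3.138, 0.0, 1.39]
wrist_force: [-9.5, 4.4, 5.0]
finger_gap: 0.004
```

Request:
carry_out:
  commands:
    - [0, 0, 0, 0, 0]
    - [0, 0, 0, 0, 0]
    - [0, 0, 0, 0, 0]
    - [0, 0, 0, 0, 0]
    - [0, 0, 0, 0, 0]
    - [0, 0, 0, 0, 0]
    - [0, 0, 0, 0, 0]
    - [0, 0, 0, 0, 0]
    - [0, 0, 0, 0, 0]
    - [0, 0, 0, 0, 0]
    - [0, 0, 0, 0, 0]
    - [0, 0, 0, 0, 0]
    - [0, 0, 0, 0, 0]
    - [0, 0, 0, 0, 0]
    - [0, 0, 0, 0, 0]
    - [0, 0, 0, 0, 0]
    - [0, 0, 0, 0, 0]

```text
t: 26.5
tcp_pos: [392.7, -191.3, 195.9]
ee_rot: [-3.138, 0.0, 1.39]
wrist_force: [-9.1, 4.5, 4.0]
finger_gap: 0.004
```

Request:
carry_out:
  commands:
    - [0, -0.0005, 0, 0, 0]
    - [0, -0.0005, 0, 0, 0]
    - [0, -0.0005, 0, 0, 0]
    - [0.0001, -0.0005, 0, 0, 0]
    - [0.0001, -0.001, 0, 0, 0]
    - [0.0001, -0.001, 0, 0, 0]
    - [0.0002, -0.001, 0, 0, 0]
    - [0.0002, -0.001, 0, 0, 0]
    - [0.0002, -0.001, 0, 0, 0]
    - [0.0002, -0.001, 0, 0, 0]
    - [0.0003, -0.001, 0, 0, 0]
    - [0.0003, -0.001, 0, 0, 0]
    - [0.0003, -0.001, 0, 0, 0]
    - [0.0003, -0.001, 0, 0, 0]
    - [0.0003, -0.001, 0, 0, 0]
    - [0.0003, -0.001, 0, 0, 0]
    - [0.0003, -0.001, 0, 0, 0]
    - [0.0003, -0.001, 0, 0, 0]
    - [0.0003, -0.001, 0, 0, 0]
    - [0.0003, -0.001, 0, 0, 0]

```text
t: 28.17
tcp_pos: [377.7, -184.4, 196.1]
ee_rot: [3.141, 0.0, 1.39]
wrist_force: [-2.3, -0.8, -0.3]
finger_gap: 0.002
```

Request:
carry_out:
  commands:
    - [0.0003, -0.001, 0, 0, 0]
    - [0.0003, -0.001, 0, 0, 0]
    - [0.0003, -0.001, 0, 0, 0]
    - [0.0003, -0.001, 0, 0, 0]
    - [0.0003, -0.001, 0, 0, 0]
    - [0.0002, -0.001, 0, 0, 0]
    - [0.0002, -0.001, 0, 0, 0]
    - [0, -0.001, 0, 0, 0]
    - [0, -0.001, 0, 0, 0]
    - [0, -0.001, 0, 0, 0]
    - [0, -0.001, 0, 0, 0]
    - [0, -0.001, 0, 0, 0]
    - [0, -0.001, 0, 0, 0]
    - [0, -0.001, 0, 0, 0]
    - [0, -0.001, 0, 0, 0]
    - [0, -0.001, 0, 0, 0]
    - [0, -0.002, 0, 0, 0]
    - [0, -0.002, 0, 0, 0]
    - [0, -0.002, 0, 0, 0]
    - [0, 0, 0, 0, 0]

```text
t: 29.83
tcp_pos: [355.7, -178.5, 196.0]
ee_rot: [-3.141, 0.0, 1.39]
wrist_force: [-0.3, -0.4, -1.0]
finger_gap: -0.001
```

Request:
carry_out:
  commands:
    - [0, 0, -0.01, 0, 0]
    - [0, 0, -0.02, 0, 0]
    - [0, 0, -0.03, 0, 0]
    - [0, 0, -0.03, 0, 0]
    - [0, 0, -0.03, 0, 0]
    - [0, 0, -0.03, 0, 0]
    - [0, 0, -0.03, 0, 0]
    - [0, 0, 0, 0, 0]
    - [0, 0, 0, 0, 0]
    - [0, 0, 0, 0, 0]

```text
t: 30.67
tcp_pos: [355.8, -178.5, 375.5]
ee_rot: [-3.141, 0.0, 1.39]
wrist_force: [0.0, -0.1, 0.2]
finger_gap: 0.006
```

Run:
```python
from h import *
s=monitor.state(); print(s["t"],s["tcp_pos"],s["wrist_force"])
f=[]
c=viewer.read_camera("side"); a=cv2.resize(c["frame"][120:380,210:460],(500,520))
c=viewer.read_camera("top"); b=cv2.resize(c["frame"][220:390,150:480],(800-500+0,155)); 
cv2.imwrite("pics/fin.png",a[:,:,::-1]); cv2.imwrite("pics/fint.png",cv2.resize(c["frame"][190:390,150:480],None,fx=2.4,fy=2.4)[:,:,::-1])
```

```text
30.6667 [ 355.75694119 -178.54359618  375.51025773] [ 0.02101448 -0.07915065  0.17536327]
```

View pics/fin.png

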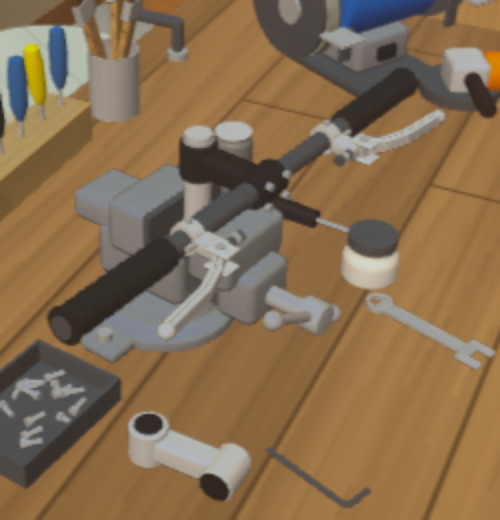

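View pics/fint.png

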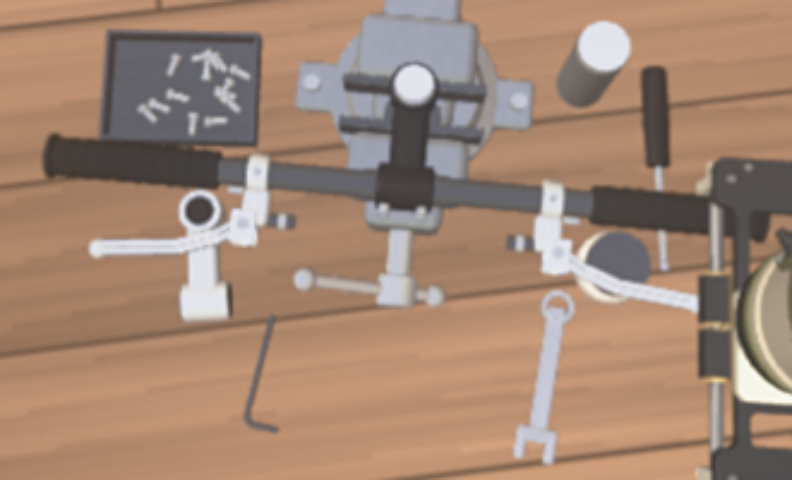

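Both levers are out: the left ball is at (167,331) and the right at (438,117) in the side crop, both where they began. Everything else lies undisturbed and the tool is clear above, so I hand it in.

```bash
python3 -c "
from rig import ticket; print(ticket.sign_off())"
```

```text
the job is handed in; nothing more can be done
None
```

I pressed both brake levers onto their stops, left first and then right, held each there, and followed each slowly back out to rest. The job is handed in; the clock read about 31 s at my last check, against the 58 s limit.

| Lever | Force at stop | Held on stop | Finger position at stop, in front of bar axis |
|---|---|---|---|
| Left | about 11–12 N | about 1.5 s | about 63 mm |
| Right | about 11–12 N | about 1.5 s | about 63 mm |

- **Stops:** in each case the fingers stopped moving while the force kept rising, so the lever was against its stop. Both levers stopped at the same place.
- **Return:** I backed off at up to 12 mm/s until the force dropped to noise.
- **Last pictures:** both levers are out where they began and the bystanders look unmoved. The shut gripper is about 155 mm above the levers, and the wrist force is near zero.
- **Change of plan:** I meant to press with the narrow edge of the fingers, but that put the last joint close to its limit. I turned the tool a quarter and pressed with the back of one finger instead.
- **Rubbing:** part of the way in there was about 2–3 N of sideways rubbing on the left lever. At the stops there was up to 5 N of vertical force on both. I did not check the gap between lever and grip in a picture at the stop.

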